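# Clamp the brass blank in the engraving fixture

## Task

Get the brass blank in the engraving fixture ready for work: with the outside of a finger push the swung-away clamp strap round over the blank until it rests against its stop pin, and then push the cam lever fully down so that the strap's foot clamps the blank. Do not push the lever down before the strap is over the blank, leave the blank lying in its nest, pick nothing up, and leave the other things on the bench where they are.

Things in the scene. Friction and masses are not known exactly. Their poses are not given: they have to be found in the camera images.
- fixture: engraving fixture, fixed on the bench: dark steel base plate 150 (x) x 240 (y) x 18 mm; origin at the centre of its underside, z up. Raised aluminium nest block at x 0, y -50 mm (66 x 80 mm, top at 36 mm, 5 mm rails round the blank); pivot post of strap and lever at x 0, y +50 mm; at x +17, y +8 mm the stop pin (10 mm thick, top at 80 mm) on which the strap's side rests when over the blank
- nest (a point): centre of the nest's floor, under the blank, 36 mm above the bench
- pivot (a point): point on the strap's upright pivot axis (fixture x 0, y +50 mm), 69 mm above the bench, level with the middle of the strap's thickness
- strap (a joint): swing of the strap about the upright pivot axis, rad: 0 = over the blank against the stop pin, pointing along the fixture's -y; grows clockwise seen from above (at 1.57 it points along the fixture's -x); end stops at 0 and 1.6. Starts at 0.9 to 1.5. It stays where it is left; about 1.2 N near its nose moves it
- strap_nose (a point): middle of the end face of the clamp strap, a flat steel bar 24 mm wide, 18 mm thick, reaching 125 mm from the pivot axis (and 20 mm behind it); lever raised: its underside is 60 mm, its top 78 mm above the bench; a rubber foot hangs under it, 100 mm from the pivot axis. Clamping tips the nose about 11 mm down
- foot: sprung rubber foot under the strap, 18 mm in diameter, 100 mm from the pivot axis; its origin lies on the foot's axis at the middle of the strap's thickness, the foot's underside 17 mm below; it hangs 6 mm over the blank with the lever raised and presses on it with about 9 N when the lever is fully down
- cam (a joint): angle the cam lever has been pushed down, rad: 0 = raised, 1.05 rad (60 degrees) above level; 1.05 = fully down, level, at its end stop. Starts at 0 to 0.2. The lever stands over the pivot, turns with the strap and, when down, points away from the strap's nose. It stays where it is left; 2 to 4 N at its end pushes it down
- cam_axle (a point): middle of the lever's level axle, on the pivot axis 90 mm above the bench; the axle runs across the strap
- lever_end (a point): end of the cam lever, 90 mm from the axle along the lever's middle line; the last 34 mm are a black paddle 22 mm wide and 10 mm thick, the rest is a steel bar 12 mm wide and 8 mm thick. When raised, it is pushed on the face that looks up and towards the strap's nose.
- blank: the brass blank in the nest, 36 x 50 x 10 mm, loose with about 2 mm play; origin at the centre of its underside, 36 mm above the bench, its top 46 mm above the bench
- spare: a second brass blank lying beside the fixture, 36 x 50 x 10 mm, to be left alone; origin at the centre of its underside
- pinvise: pin vise with a cross handle, 100 x 60 x 16 mm, lying along its x, to be left alone; origin on the bench under its body
- loupe: small black loupe, 30 mm in diameter, 28 mm high, to be left alone; origin at the centre of its underside
- tray: white open tray 100 x 75 x 22 mm, to be left alone; origin at the centre of its underside
- driver: screwdriver 150 mm long, lying along its x, to be left alone; origin under its middle
- stick: wooden polishing stick 205 x 22 x 18 mm, lying along its x, to be left alone; origin under its middle
- jar: small amber glass jar, 52 mm in diameter, 60 mm high, to be left alone; origin at the centre of its underside
Mind the look-alikes: they are no part of the job. Leave any blue or red look-alike of the blank alone.

How it is judged:
On the way, in this order (a step that is already met when the one before it is completed fails the run):
1. the strap is over the blank against its stop (within 0.06 rad), the lever still raised (value of joint strap below 0.06 rad and value of joint cam below 0.5 rad), for 0.2 s.
2. the lever is fully down (pushed down by more than 0.98 of 1.05 rad) with the strap over the blank (value of joint strap below 0.06 rad and value of joint cam above 0.98 rad), for 0.2 s.
At the end, for the whole second after the job is handed in: Strap within 0.06 rad of its stop over the blank; lever pushed down by more than 0.98 of its 1.05 rad; foot pressing on the blank with over 3 N; blank in its nest (within 7 mm of its middle, raised less than 3 mm); no other loose thing moved more than 30 mm (all of step 2 and contact force between foot and blank above 3 N and horizontal distance between blank and nest below 0.007 m and z of blank in the frame of fixture below 0.039 m and not (distance of spare from where it was at the start of the episode above 0.03 m) and not (distance of pinvise from where it was at the start of the episode above 0.03 m) and not (distance of loupe from where it was at the start of the episode above 0.03 m) and not (distance of tray from where it was at the start of the episode above 0.03 m) and not (distance of driver from where it was at the start of the episode above 0.03 m) and not (distance of stick from where it was at the start of the episode above 0.03 m) and not (distance of jar from where it was at the start of the episode above 0.03 m)); the robot touches nothing.
It fails at once if the lever is pushed down (past 0.5 rad) before the strap is over the blank (beyond 0.15 rad) (value of joint cam above 0.5 rad and value of joint strap above 0.15 rad).
It fails at once if the blank is lifted more than 6 mm off its nest (z of blank in the frame of fixture above 0.042 m).
It fails at once if another thing on the bench is moved more than 30 mm (distance of any of spare, pinvise, loupe, tray, driver, stick, jar from where it was at the start of the episode above 0.03 m).
It also fails if it takes over 54 s, if anything falls off the work surface, if the arm or the gripper's body presses on something with over 40 N, if the wrist force passes 120 N, or if a joint passes its speed limit or range.

## Robot

A 6-joint arm with a two-finger parallel gripper is mounted at the origin on the work surface. World frame = base frame: x ahead of the robot, y to its left, z up, the work surface at z = 0. Lengths are in m, angles in rad, forces in N, time in s.
With the tool pointing down it reaches from about 0.4 to 0.825 m from the base axis. Payload 7 kg.
Tool frame: the origin (TCP) lies at the very end of the fingers, on their centre line; the grasp point (between the pads) lies 19 mm behind it (arm.pinch_z is the z of the grasp point in the tool frame, in m); z points along the fingers, y is the direction in which the jaws open and shut (so a half turn about z gives the same grasp; the last joint's range is limited). The gripper opens to 88 mm and grips with 3 to 60 N. Pads are 19 mm wide; open, the fingers measure 130 mm over their backs; the gripper's body (78 mm by 193 mm) begins 47 mm behind the grasp point.
Start: joints at [1.485, 0.359, 0.012, 0, -1.224, -0.288], TCP at [0.246, 0.628, 0.227] pointing down, gripper open.
Joint ranges: [-3.07, 3.07], [-1.43, 2.12], [-1.02, 1.25], [-3.03, 1.67], [-3.05, -0], [-3.03, 3.03]. Speed limits (rad/s): [2.39, 2.39, 3.01, 3.14, 3.14, 3.14].

## Interface

Orientations are given as [roll, pitch, yaw] about the fixed x, y, z axes, in that order (R = Rz(yaw) Ry(pitch) Rx(roll)).
In Python, from station import arm gives the robot as it stands.
- The arm moves only by the tool drive_tool, never from a script. Its argument "targets" is a list of rows, each a list of 6 numbers: the shift along the world's x, y, z in units of 0.04 m (1.0 is 0.04 m), then the turn, a rotation vector about the world's x, y, z in units of 6 degrees (1.0 is 6 degrees). In form: [[x, y, z, wx, wy, wz], ...]. A call has 1 to 5 rows; each row shifts and turns the commanded pose from where the row before left it; what a row does not reach is not made up. A row lasts 1/8 s, in which the tool goes at most 62.5 mm and 10.7 degrees, less where a joint would pass 70% of its speed; a pose out of reach is approached as far as the arm can. A call with a number of a shift or a turn outside -1 to 1 is refused whole. A call with a gripper value outside its range is refused whole. "claw" is the opening, from 0 (shut) to 1 (fully open), set as the call begins (left out, the last holds). The fingers move at their own pace and stop on an object; "newtons" is the grip in N (left out, the last holds). Time passes only in rows, so rows that do not move let the fingers close. It gives the time, the measured TCP pose, the force and the opening at its end, in the units of the state.
- arm.get_state(): the state, without advancing time (a new reading comes with each control period).
- arm.grab_frame(name): name is "scene" or "top" or "wrist"; returns (picture, depth): 480x640x3 uint8, red, green, blue; 480x640 float32, m along the optical axis (not along the pixel's ray), 0 where there is no reading.
- arm.get_calibration(name): a dict with "mtx" (3x3 intrinsics, pixels), "origin" and "rotation" of the camera in the world. Camera axes: x right, y up, looking along -z (the intrinsics and any distortion apply to the point x, -y, -z); pixel columns grow to the right and rows downward; lengths in m; the calibration is good to about 2 mm. The wrist camera is an equidistant fisheye: a pixel r from the principal point sees the ray r / f radians off the axis. A picture is of the moment at which its call begins: read the wrist's pose just before it. get_calibration takes no time and is no camera call; for the wrist camera it gives the pose at the moment of the call.
- arm.job_done(): hands the job in, once; it reports no verdict.
Trained networks look in the newest picture that a camera, given by its name, has taken for a name from the list of things; names that differ only in an ending like _2 or _b are one class to them, and where a whole thing is asked for, a point or a joint stands for the part that bears it (a point fixed in the world has none). Each returns a list of dicts, best first, with "score" (0 to 1); they miss things now and then, are a little off and sometimes report something else, mostly with a low value. They report only what shows in the picture. A call takes as long as a camera call. They do not tell look-alikes from the thing itself.
- arm.search_frame(target, camera): "point" ([x, y, z] in m, in the coordinates of the camera as it stood for that picture, good to about 4 mm: the middle of the surface that is visible of it).
- arm.cut_out(target, camera): "pixels" (480x640 bool, what is visible of it).
- arm.landmark_of(target, camera): "point" ([x, y, z] in m, in the coordinates of the camera as it stood for that picture, good to about 4 mm: a listed point, or the origin of a listed thing).
The state is a dict: "t": time; "q": joint angles; "qd": joint speeds; "joint_efforts": joint torques, N m; "eef_pos": TCP position; "ee_rot": TCP orientation; "force": force on the tool from outside, world axes, zero at the start; "moment": the same for the moment, N m; "width": finger opening in m.
Only numpy, scipy, OpenCV 4.12 (cv2) and the standard library are available. Lean on these libraries where they do the work, as an engineer would, in place of code of your own. Each camera call takes 0.05 s, during which the arm holds its last target. There are 200 camera calls.

## Working session

There is one attempt and no reset: what is moved stays moved. The work goes in short steps, Python scripts to look and compute and a tool call to move; the robot and the scene stay as the last step left them, time stands still between calls to the robot, and variables do not carry over. Pictures are saved under pics/ and viewed, about 8 in all and at most 12, crops included, and the job is handed in when it is done.

Besides the shell and the picture viewer there is one more tool, called after "Call:" by a JSON object that holds its "fn" and its "kwargs", one argument or row to a line. drive_tool: Moves the arm, as the interface text tells. Shifts and turns lie within -1 to 1; 1 stands for 0.04 m of shift or 6 degrees of turn. Its arguments: {"type":"object","properties":{"targets":{"type":"array"},"claw":{"type":"number"},"newtons":{"type":"number"}},"required":["targets"]}

```bash
mkdir -p pics
cat > h.py <<'E'
from station import arm
import numpy as np, cv2
def w(p,c): 
    return np.array(c['origin'])+np.array(c['rotation'])@np.array(p)
def marks(cam,names):
    c=arm.get_calibration(cam); arm.grab_frame(cam)
    for n in names:
        r=arm.landmark_of(n,cam)
        print(cam,n,[(np.round(w(d['point'],c),3).tolist(),round(d['score'],2)) for d in r[:2]])
E
python3 - <<'E'
from h import *
for c in ['scene','top']:
    im,d=arm.grab_frame(c); cv2.imwrite(f'pics/{c}1.png',im[...,::-1])
    marks(c,['fixture','nest','pivot','strap_nose','cam_axle','lever_end','blank','foot'])
s=arm.get_state();print(s['t'],s['eef_pos'],s['ee_rot'],s['width'])
E
```

```text
scene fixture [([-0.228, -1.51, -0.815], 0.64)]
scene nest []
scene pivot [([-0.101, -1.383, -0.688], 0.83), ([-0.264, -1.546, -0.851], 0.17)]
scene strap_nose [([-0.279, -1.561, -0.866], 0.88)]
scene cam_axle [([-0.083, -1.365, -0.67], 0.76), ([-0.035, -1.317, -0.622], 0.59)]
scene lever_end [([0.048, -1.234, -0.538], 0.55)]
scene blank [([-0.262, -1.544, -0.849], 0.93), ([-0.523, -1.805, -1.109], 0.85)]
scene foot []
top fixture [([2.248, 1.915, 3.083], 0.9)]
top nest [([2.203, 1.87, 3.038], 0.97)]
top pivot [([2.132, 1.799, 2.967], 0.78), ([2.107, 1.774, 2.942], 0.53)]
top strap_nose [([2.107, 1.774, 2.942], 0.88)]
top cam_axle [([2.105, 1.772, 2.94], 0.62), ([2.246, 1.913, 3.081], 0.39)]
top lever_end []
top blank [([2.189, 1.856, 3.024], 0.78), ([2.281, 1.948, 3.116], 0.61)]
top foot []
1.0 [0.24649791 0.62834663 0.22658537] [-3.14159163e+00 -2.64494650e-06 -3.73829762e-01] 0.08794756599308969
```

View pics/scene1.png

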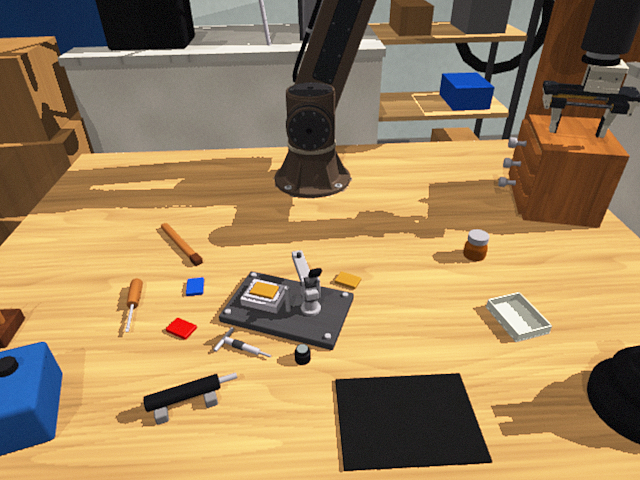

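View pics/top1.png

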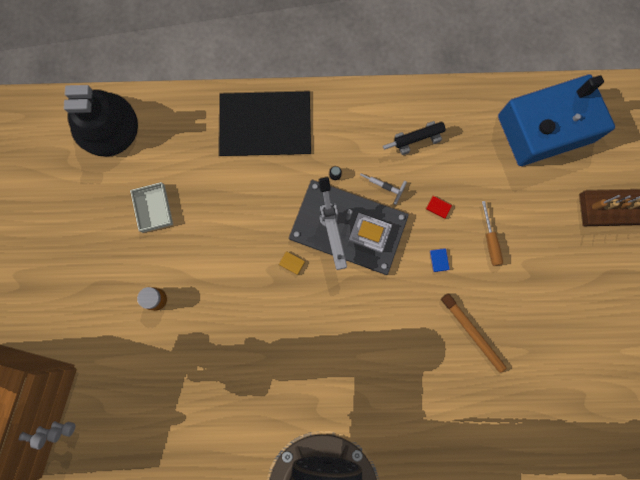

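The pictures show the fixture near the table's middle: top view, pivot at about (330,213), strap nose (340,265), nest (371,232), lever paddle (324,185). My world points are wrong, so I'll check the format of the calibration's rotation.

Run:
```python
from h import *
for c in ['scene','top','wrist']: print(arm.get_calibration(c))
arm.grab_frame('top');print(arm.landmark_of('nest','top'))
```

```text
{'mtx': array([[450.45528478,   0.        , 316.13936824],
       [  0.        , 450.45528478, 241.03151316],
       [  0.        ,   0.        ,   1.        ]]), 'origin': array([ 1.24643916, -0.03554496,  0.65980335]), 'rotation': array([0.94637837, 0.01630379, 1.52336359])}
{'mtx': array([[515.16990874,   0.        , 311.81928631],
       [  0.        , 515.16990874, 240.83560204],
       [  0.        ,   0.        ,   1.        ]]), 'origin': array([0.33529966, 0.00212653, 1.17017247]), 'rotation': array([ 0.17462319,  0.01168423, -1.59007556])}
{'mtx': array([[371.64829954,   0.        , 324.73515433],
       [  0.        , 371.64829954, 239.8866357 ],
       [  0.        ,   0.        ,   1.        ]]), 'origin': array([0.31591341, 0.59995594, 0.38566004]), 'rotation': array([-2.80910288e-01,  2.13789207e-04, -1.94459106e+00])}
[{'point': [0.1331, 0.0199, -1.1573], 'score': 0.91}, {'point': [0.0221, 0.1273, -1.0462], 'score': 0.55}]
```

```bash
cat > h.py <<'E'
from station import arm
import numpy as np, cv2
from scipy.spatial.transform import Rotation as R
def w(p,c): 
    return np.array(c['origin'])+R.from_euler('xyz',c['rotation']).apply(p)
def marks(cam,names):
    c=arm.get_calibration(cam); arm.grab_frame(cam)
    for n in names:
        r=arm.landmark_of(n,cam)
        print(cam,n,[(np.round(w(d['point'],c),3).tolist(),round(d['score'],2)) for d in r[:2]])
def cloud(cam):
    c=arm.get_calibration(cam); im,d=arm.grab_frame(cam); K=c['mtx']
    v,u=np.mgrid[:480,:640]
    P=np.stack([(u-K[0,2])/K[0,0]*d,-(v-K[1,2])/K[1,1]*d,-d],-1)
    return im,d,w(P.reshape(-1,3),c).reshape(480,640,3)
E
python3 - <<'E'
from h import *
for c in ['scene','top']:
    marks(c,['fixture','nest','pivot','strap_nose','cam_axle','lever_end','blank','spare','loupe','foot'])
im,d,W=cloud('top')
x,y=[W[...,i] for i in (0,1)]
# base-plate corners: dark, z ~ 18mm
m=((abs(W[...,2]-.018)<.006)&(im.max(-1)<90)&(x>.35)&(x<.75)&(abs(y)<.2)).astype(np.uint8)
n,l,s,_=cv2.connectedComponentsWithStats(m); k=1+s[1:,4].argmax()
pts=W[l==k][:,:2].astype(np.float32); print('plate',cv2.minAreaRect(pts*1000),len(pts))
# strap top z~78
for lo,hi in((.070,.086),(.088,.2)):
    m=(W[...,2]>lo)&(W[...,2]<hi)&(x>.4)&(x<.75)&(abs(y)<.2); q=W[m]
    print(lo,len(q),cv2.minAreaRect((q[:,:2]*1000).astype(np.float32)),q.mean(0),q[q[:,2].argmax()])
E
```

```text
scene fixture [([0.572, -0.073, 0.003], 0.93)]
scene nest [([0.552, -0.12, 0.034], 0.74)]
scene pivot [([0.591, -0.028, 0.073], 0.94), ([0.469, -0.05, 0.068], 0.6)]
scene strap_nose [([0.47, -0.048, 0.068], 0.58)]
scene cam_axle [([0.587, -0.028, 0.093], 0.5)]
scene lever_end [([0.643, -0.018, 0.16], 0.78), ([0.627, 0.381, -0.002], 0.22)]
scene blank [([0.614, -0.283, 0.001], 0.96), ([0.555, -0.118, 0.038], 0.82)]
scene spare [([0.492, 0.061, -0.002], 0.64)]
scene loupe [([0.701, -0.048, 0.001], 0.85), ([0.324, -0.343, 0.007], 0.49)]
scene foot [([0.468, -0.047, 0.067], 0.59)]
top fixture [([0.573, -0.07, 0.002], 0.93)]
top nest [([0.556, -0.121, 0.03], 0.96)]
top pivot [([0.589, -0.026, 0.069], 0.58)]
top strap_nose [([0.465, -0.052, 0.069], 0.66), ([0.641, -0.017, 0.162], 0.31)]
top cam_axle [([0.593, -0.025, 0.091], 0.82), ([0.574, -0.072, 0.001], 0.62)]
top lever_end [([0.642, -0.015, 0.162], 0.74)]
top blank [([0.553, -0.12, 0.041], 0.79), ([0.492, -0.275, 0.004], 0.79)]
top spare [([0.49, 0.061, 0.0], 0.86)]
top loupe [([0.7, -0.042, -0.004], 0.69)]
top foot []
plate ((564.161376953125, -94.69535827636719), (190.8858642578125, 151.35458374023438), 68.28457641601562) 2956
0.07 648 ((538.9732666015625, -36.601409912109375), (64.089599609375, 142.48089599609375), 83.10045623779297) [ 0.53071545 -0.03888784  0.07721129] [ 0.58500127 -0.01629118  0.08590912]
0.088 403 ((571.4567260742188, -26.974721908569336), (152.3455810546875, 37.237857818603516), 3.2746081352233887) [ 0.61012894 -0.02119067  0.12443092] [ 0.63896988 -0.01257627  0.16658544]
```

Call:
{"fn": "drive_tool", "kwargs": {
  "targets": [
    [0.38,-0.96,0,0,0,0.33],
    [0.38,-0.96,0,0,0,0.33],
    [0.38,-0.96,0,0,0,0.33],
    [0.38,-0.96,0,0,0,0.33],
    [0.38,-0.96,0,0,0,0.33]
  ],
  "claw": 0
}}

```text
t: 2.88
eef_pos: [0.3229, 0.4351, 0.2268]
ee_rot: [-3.141, -0.0, -0.2]
force: [-0.2, 0.7, 0.2]
width: 0.0434
```

Call:
{"fn": "drive_tool", "kwargs": {
  "targets": [
    [0.38,-0.96,0,0,0,0.33],
    [0.38,-0.96,0,0,0,0.33],
    [0.38,-0.96,0,0,0,0.33],
    [0.38,-0.96,0,0,0,0.33],
    [0.38,-0.96,0,0,0,0.33]
  ]
}}

```text
t: 3.5
eef_pos: [0.3989, 0.2432, 0.2269]
ee_rot: [-3.141, -0.001, -0.027]
force: [0.5, -0.6, -0.6]
width: 0.0006
```

Call:
{"fn": "drive_tool", "kwargs": {
  "targets": [
    [0.38,-0.96,0,0,0,0.33],
    [0.38,-0.96,0,0,0,0.33],
    [0.38,-0.96,0,0,0,0.33],
    [0.38,-0.96,0,0,0,0.33],
    [0.38,-0.96,0,0,0,0.33]
  ]
}}

```text
t: 4.12
eef_pos: [0.4749, 0.0511, 0.2269]
ee_rot: [-3.141, -0.001, 0.146]
force: [0.0, 0.6, 0.1]
width: 0.0007
```

Call:
{"fn": "drive_tool", "kwargs": {
  "targets": [
    [0.38,-0.9,0,0,0,0.33],
    [0,0,0,0,0,0]
  ]
}}

```text
t: 4.38
eef_pos: [0.4902, 0.0144, 0.2265]
ee_rot: [3.141, 0.0, 0.176]
force: [0.2, 0.3, -0.0]
width: 0.0004
```

Call:
{"fn": "drive_tool", "kwargs": {
  "targets": [
    [0,0,-1,0,0,0],
    [0,0,-1,0,0,0],
    [0,0,-1,0,0,0],
    [0,0,-1,0,0,0],
    [0,0,0,0,0,0]
  ]
}}

```text
t: 5.0
eef_pos: [0.4875, 0.0161, 0.0645]
ee_rot: [3.14, 0.006, 0.179]
force: [-0.4, -0.4, 0.7]
width: 0.0005
```

Run:
```python
from h import *
im,_=arm.grab_frame('scene'); cv2.imwrite('pics/s2.png',cv2.resize(im[200:380,180:420,::-1],None,fx=3,fy=3))
s=arm.get_state();print(s['q'],s['eef_pos'],s['force'])
```

```text
[ 4.36634839e-01  2.28638924e-01 -5.95835364e-01  3.29966263e-04
 -7.48745601e-01  1.31363317e+00] [0.48914706 0.01652175 0.066376  ] [1.23137553 0.47358468 0.57822071]
```

View pics/s2.png

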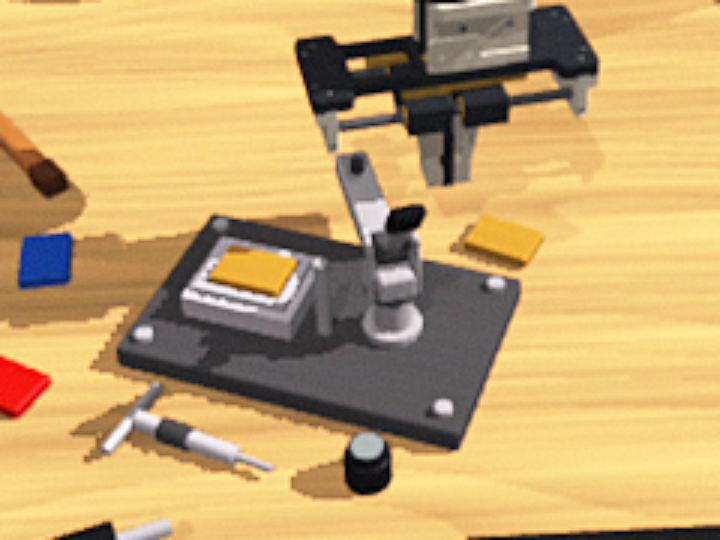

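```bash
cat > plan.py <<'E'
import numpy as np
pv=np.array([.590,-.0267])
def T(az,off,r=.09):
    a=np.radians(az); s=np.array([np.cos(a),np.sin(a)]); m=np.array([-s[1],s[0]])
    return pv+r*s-off*m
E
python3 - <<'E'
from plan import *
p=np.array([.4905,.0145])
seq=[(-169.4,.045),(-169.4,.035)]+[(a,.033) for a in np.linspace(-169.4,-115,13)[1:]]
for az,o in seq:
    t=T(az,o); print(az.__round__(1),t.round(4),((t-p)/.04).round(2)); p=t
E
```

```text
-169.4 [0.4933 0.001 ] [ 0.07 -0.34]
-169.4 [ 0.4951 -0.0089] [ 0.05 -0.25]
-164.9 [ 0.4945 -0.0183] [-0.01 -0.24]
-160.3 [ 0.4941 -0.0259] [-0.01 -0.19]
-155.8 [ 0.4944 -0.0335] [ 0.01 -0.19]
-151.3 [ 0.4952 -0.041 ] [ 0.02 -0.19]
-146.7 [ 0.4966 -0.0485] [ 0.04 -0.19]
-142.2 [ 0.4987 -0.0558] [ 0.05 -0.18]
-137.7 [ 0.5012 -0.0629] [ 0.06 -0.18]
-133.1 [ 0.5044 -0.0698] [ 0.08 -0.17]
-128.6 [ 0.5081 -0.0764] [ 0.09 -0.17]
-124.1 [ 0.5122 -0.0828] [ 0.1  -0.16]
-119.5 [ 0.5169 -0.0887] [ 0.12 -0.15]
-115.0 [ 0.5221 -0.0943] [ 0.13 -0.14]
```

Turn per row is 4.53° = 0.755 units.

Call:
{"fn": "drive_tool", "kwargs": {
  "targets": [
    [0.07,-0.34,0,0,0,0],
    [0.05,-0.25,0,0,0,0],
    [-0.01,-0.24,0,0,0,0.75],
    [-0.01,-0.19,0,0,0,0.75],
    [0.01,-0.19,0,0,0,0.75]
  ]
}}

```text
t: 5.68
eef_pos: [0.4949, -0.0327, 0.0678]
ee_rot: [3.141, -0.002, 0.417]
force: [0.1, 0.9, 0.4]
width: 0.0002
```

Call:
{"fn": "drive_tool", "kwargs": {
  "targets": [
    [0.02,-0.19,0,0,0,0.75],
    [0.04,-0.19,0,0,0,0.75],
    [0.05,-0.18,0,0,0,0.75],
    [0.06,-0.18,0,0,0,0.75]
  ]
}}

```text
t: 6.18
eef_pos: [0.5017, -0.0623, 0.0678]
ee_rot: [3.141, -0.002, 0.731]
force: [-0.1, 1.7, 0.1]
width: 0.0003
```

Run:
```python
from h import *
im,_=arm.grab_frame('scene'); cv2.imwrite('pics/s3.png',cv2.resize(im[200:380,180:420,::-1],None,fx=3,fy=3))
s=arm.get_state();print(s['q'],s['eef_pos'],s['ee_rot'],s['force'])
marks('scene',['strap_nose','lever_end','blank'])
```

```text
[ 2.64630226e-01  2.48414380e-01 -5.62832831e-01  1.07910279e-04
 -7.57362928e-01  2.04039916e+00] [ 0.50186978 -0.06274706  0.06772919] [ 3.14053707e+00 -1.91589890e-03  7.34312400e-01] [ 1.31990629 -0.46437229  0.90725418]
scene strap_nose [([0.495, -0.104, 0.068], 0.9), ([0.574, -0.071, 0.001], 0.24)]
scene lever_end [([0.63, 0.007, 0.163], 0.69)]
scene blank [([0.613, -0.282, -0.0], 0.98), ([0.491, -0.278, 0.003], 0.77)]
```

View pics/s3.png

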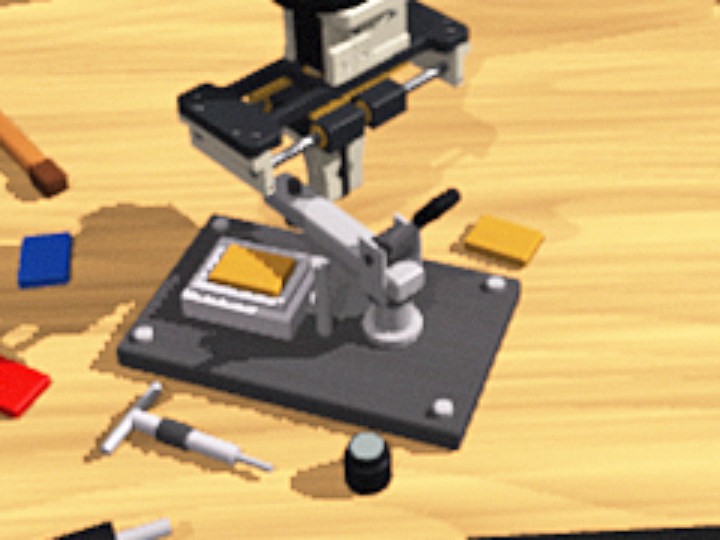

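The strap follows the finger as planned (nose at crop (290,185), az about -141°); the finger's offset is about 28 mm rather than 33. I continue to the stop.

Run:
```python
from plan import *
p=np.array([.5019,-.0627])
for az,o in [(-137.5,.029),(-133,.028),(-128.5,.028),(-124,.028),(-120,.028),(-117,.028),(-114.5,.028),(-112.5,.028),(-111.3,.028),(-111.3,.026)]:
    t=T(az,o); print(az,t.round(4),((t-p)/.04).round(2)); p=t
```

```text
-137.5 [ 0.5041 -0.0661] [ 0.05 -0.09]
-133 [ 0.5081 -0.0734] [ 0.1  -0.18]
-128.5 [ 0.5121 -0.0797] [ 0.1  -0.16]
-124 [ 0.5165 -0.0857] [ 0.11 -0.15]
-120 [ 0.5208 -0.0906] [ 0.11 -0.12]
-117 [ 0.5242 -0.0942] [ 0.09 -0.09]
-114.5 [ 0.5272 -0.097 ] [ 0.08 -0.07]
-112.5 [ 0.5297 -0.0991] [ 0.06 -0.05]
-111.3 [ 0.5312 -0.1004] [ 0.04 -0.03]
-111.3 [ 0.5331 -0.1011] [ 0.05 -0.02]
```

Call:
{"fn": "drive_tool", "kwargs": {
  "targets": [
    [0.05,-0.09,0,0,0,0],
    [0.1,-0.18,0,0,0,0.75],
    [0.1,-0.16,0,0,0,0.75],
    [0.11,-0.15,0,0,0,0.75],
    [0.11,-0.12,0,0,0,0.67]
  ]
}}

```text
t: 7.05
eef_pos: [0.5194, -0.0899, 0.0665]
ee_rot: [-3.141, 0.001, 1.037]
force: [-2.0, 1.6, 1.3]
width: 0.0003
```

Call:
{"fn": "drive_tool", "kwargs": {
  "targets": [
    [0.09,-0.09,0,0,0,0.5],
    [0.08,-0.07,0,0,0,0.4],
    [0.06,-0.05,0,0,0,0.3],
    [0.04,-0.03,0,0,0,0.2],
    [0,0,0,0,0,0]
  ]
}}

```text
t: 7.68
eef_pos: [0.5301, -0.0994, 0.0664]
ee_rot: [-3.141, 0.0, 1.181]
force: [-2.2, -0.8, 0.4]
width: 0.0005
```

Run:
```python
from h import *
s=arm.get_state();print(s['q'],s['eef_pos'],s['ee_rot'],s['force'])
marks('scene',['strap_nose','lever_end','pivot']);marks('top',['strap_nose','lever_end'])
```

```text
[ 1.78224371e-01  3.00143129e-01 -4.89108010e-01 -5.72475356e-05
 -7.82319113e-01  2.57351243e+00] [ 0.53013093 -0.099376    0.06638103] [-3.14091859e+00  3.82392921e-04  1.18089999e+00] [-2.20025257 -0.76387161  0.38662857]
scene strap_nose [([0.546, -0.14, 0.069], 0.83)]
scene lever_end [([0.606, 0.019, 0.162], 0.78), ([0.416, 0.369, -0.002], 0.62)]
scene pivot [([0.589, -0.026, 0.076], 0.86)]
top strap_nose []
top lever_end []
```

Call:
{"fn": "drive_tool", "kwargs": {
  "targets": [
    [0.03,-0.01,0,0,0,0],
    [0.03,-0.01,0,0,0,0],
    [0,0,0,0,0,0]
  ]
}}

```text
t: 8.4
eef_pos: [0.5308, -0.0997, 0.0661]
ee_rot: [-3.138, 0.001, 1.181]
force: [-8.8, 4.4, 4.0]
width: 0.0003
```

Call:
{"fn": "drive_tool", "kwargs": {
  "targets": [
    [0.04,-0.015,0,0,0,0],
    [0.03,-0.01,0,0,0,0],
    [0,0,0,0,0,0]
  ]
}}

```text
t: 8.78
eef_pos: [0.5315, -0.1002, 0.0657]
ee_rot: [-3.134, 0.002, 1.18]
force: [-15.5, 9.8, 9.1]
width: 0.0003
```

Strap is firmly against the stop (about 18 N reaction). Now I back off and go over to the lever.

Call:
{"fn": "drive_tool", "kwargs": {
  "targets": [
    [-0.5,0.2,0,0,0,0],
    [-0.3,0.12,0,0,0,0],
    [0,0,1,0,0,0],
    [0,0,1,0,0,0],
    [0,0,1,0,0,0]
  ]
}}

```text
t: 9.4
eef_pos: [0.5043, -0.0881, 0.1884]
ee_rot: [3.14, -0.001, 1.182]
force: [0.2, 0.2, -0.2]
width: 0.0004
```

Call:
{"fn": "drive_tool", "kwargs": {
  "targets": [
    [0,0,0.6,0,0,0],
    [0.75,0.55,0,0,0,0],
    [0.75,0.55,0,0,0,0],
    [0.75,0.55,0,0,0,0.15],
    [0,0,0,0,0,0]
  ]
}}

```text
t: 10.02
eef_pos: [0.5958, -0.0208, 0.2102]
ee_rot: [3.141, -0.0, 1.199]
force: [-0.1, -0.3, -0.3]
width: 0.0006
```

Run:
```python
from h import *
s=arm.get_state();print(s['t'],s['q'],s['eef_pos'],s['ee_rot'],s['force'])
im,_=arm.grab_frame('scene'); cv2.imwrite('pics/s4.png',cv2.resize(im[180:360,180:420,::-1],None,fx=3,fy=3))
marks('scene',['strap_nose','lever_end','cam_axle','pivot','blank'])
```

```text
10.025 [ 2.92955462e-01  2.40631391e-01 -1.93205493e-01  3.92338396e-04
 -1.13605732e+00  2.47637241e+00] [ 0.59577653 -0.02076924  0.21021725] [ 3.14066318e+00 -2.76711021e-04  1.19869676e+00] [-0.13336565 -0.30717866 -0.26385144]
scene strap_nose [([0.545, -0.139, 0.069], 0.58)]
scene lever_end [([0.605, 0.02, 0.159], 0.68)]
scene cam_axle [([0.588, -0.03, 0.092], 0.73)]
scene pivot [([0.587, -0.026, 0.071], 0.87)]
scene blank [([0.615, -0.284, -0.002], 0.92), ([0.485, -0.278, 0.003], 0.84)]
```

View pics/s4.png

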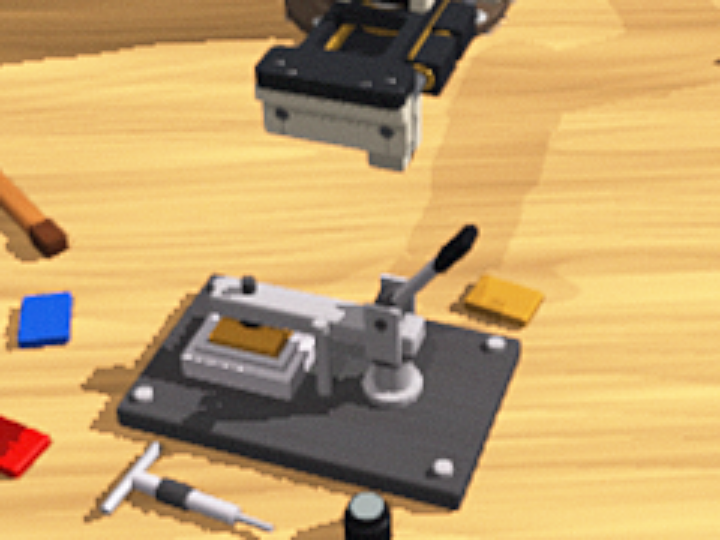

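The strap lies over the blank against the pin (nose at crop (230,285)), and the lever is raised (paddle at (455,250)). Next, the lever path.

Run:
```python
import numpy as np
u=np.array([.362,.932]);pv=np.array([.590,-.0267]);v=np.array([.932,-.362])
p=np.array([*(pv+.0076*u),.157])
for th,r in [(56,75),(48,75),(42,75),(36,75),(30,75),(24,75),(18,75),(12,75),(8,75),(4,75),(1,75),(-1,75),(-3,75)]:
    a=np.radians(th);c=r*np.cos(a)-5*np.sin(a)-9.5;z=90+r*np.sin(a)+5*np.cos(a)
    t=np.array([*(pv+c/1000*u),z/1000]);print(th,t.round(4),((t-p)/.04).round(2));p=t
```

```text
56 [ 6.002e-01 -3.000e-04  1.550e-01] [ 0.19  0.48 -0.05]
48 [0.6034 0.0078 0.1491] [ 0.08  0.2  -0.15]
42 [0.6055 0.0133 0.1439] [ 0.05  0.14 -0.13]
36 [0.6075 0.0183 0.1381] [ 0.05  0.12 -0.14]
30 [0.6092 0.0227 0.1318] [ 0.04  0.11 -0.16]
24 [0.6106 0.0264 0.1251] [ 0.04  0.09 -0.17]
18 [0.6118 0.0295 0.1179] [ 0.03  0.08 -0.18]
12 [0.6127 0.0318 0.1105] [ 0.02  0.06 -0.19]
8 [0.6132 0.033  0.1054] [ 0.01  0.03 -0.13]
4 [0.6135 0.0339 0.1002] [ 0.01  0.02 -0.13]
1 [0.6137 0.0343 0.0963] [ 0.    0.01 -0.1 ]
-1 [0.6137 0.0344 0.0937] [ 0.    0.   -0.07]
-3 [0.6138 0.0345 0.0911] [ 0.    0.   -0.07]
```

Call:
{"fn": "drive_tool", "kwargs": {
  "targets": [
    [-0.07,0.03,-0.66,0,0,0],
    [0,0,-0.66,0,0,0],
    [0,0,0,0,0,0]
  ]
}}

```text
t: 10.75
eef_pos: [0.5894, -0.0216, 0.1563]
ee_rot: [-3.139, 0.002, 1.196]
force: [0.1, -0.3, 1.5]
width: 0.0004
```

Call:
{"fn": "drive_tool", "kwargs": {
  "targets": [
    [0.19,0.48,-0.03,0,0,0],
    [0.08,0.2,-0.15,0,0,0],
    [0.05,0.14,-0.13,0,0,0],
    [0.05,0.12,-0.14,0,0,0]
  ]
}}

```text
t: 11.25
eef_pos: [0.6061, 0.0171, 0.1399]
ee_rot: [3.141, -0.0, 1.197]
force: [-0.2, 0.7, 2.7]
width: 0.0004
```

Call:
{"fn": "drive_tool", "kwargs": {
  "targets": [
    [0.04,0.11,-0.16,0,0,0],
    [0.04,0.09,-0.17,0,0,0],
    [0.03,0.08,-0.18,0,0,0]
  ]
}}

```text
t: 11.62
eef_pos: [0.6102, 0.028, 0.1189]
ee_rot: [3.142, -0.0, 1.197]
force: [-0.4, 0.5, 2.9]
width: 0.0003
```

Run:
```python
from h import *
s=arm.get_state();print(s['t'],s['eef_pos'],s['ee_rot'],s['force'])
im,_=arm.grab_frame('scene'); cv2.imwrite('pics/s5.png',cv2.resize(im[180:360,180:420,::-1],None,fx=3,fy=3))
marks('scene',['strap_nose','lever_end'])
```

```text
11.625 [0.6102388  0.02802401 0.11885819] [ 3.14153229e+00 -1.92892462e-04  1.19692741e+00] [-0.36073172  0.52593289  2.94725759]
scene strap_nose [([0.544, -0.139, 0.061], 0.73)]
scene lever_end [([0.62, 0.051, 0.117], 0.51), ([0.698, -0.048, 0.002], 0.24)]
```

View pics/s5.png

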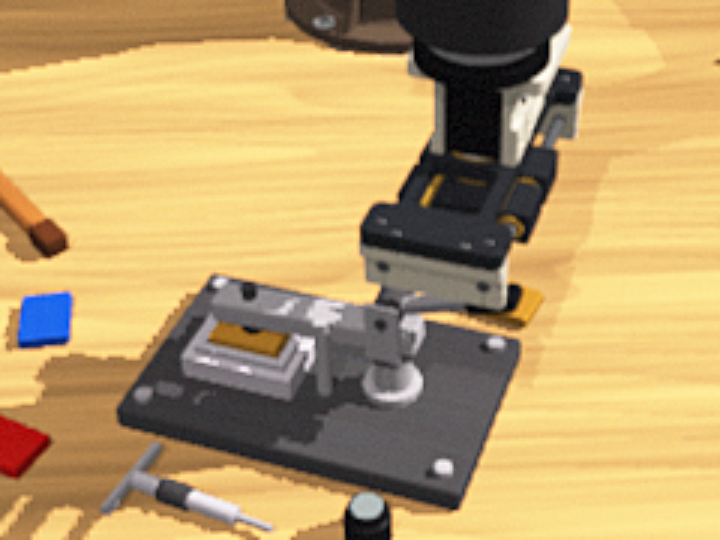

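The finger is on the paddle (crop (505,295)), the lever is partway down and the strap has not moved round. I continue down.

Call:
{"fn": "drive_tool", "kwargs": {
  "targets": [
    [0.02,0.06,-0.19,0,0,0],
    [0.01,0.03,-0.13,0,0,0],
    [0.01,0.02,-0.13,0,0,0],
    [0,0,0,0,0,0]
  ]
}}

```text
t: 12.32
eef_pos: [0.6115, 0.0322, 0.1008]
ee_rot: [-3.141, 0.0, 1.197]
force: [-0.2, 0.1, -0.3]
width: 0.0006
```

Call:
{"fn": "drive_tool", "kwargs": {
  "targets": [
    [0,0,-0.1,0,0,0],
    [0,0,-0.07,0,0,0],
    [0,0,0,0,0,0]
  ]
}}

```text
t: 12.7
eef_pos: [0.6121, 0.0325, 0.0952]
ee_rot: [3.141, -0.001, 1.197]
force: [-1.7, 1.9, 6.9]
width: 0.0005
```

Call:
{"fn": "drive_tool", "kwargs": {
  "targets": [
    [0,0,-0.05,0,0,0],
    [0,0,-0.05,0,0,0],
    [0,0,0,0,0,0]
  ]
}}

```text
t: 13.08
eef_pos: [0.6133, 0.0323, 0.0945]
ee_rot: [3.137, -0.002, 1.198]
force: [-7.9, 1.9, 26.2]
width: 0.0003
```

Call:
{"fn": "drive_tool", "kwargs": {
  "targets": [
    [0,0,-0.03,0,0,0],
    [0,0,0,0,0,0]
  ]
}}

```text
t: 13.32
eef_pos: [0.6137, 0.0322, 0.0943]
ee_rot: [3.136, -0.002, 1.199]
force: [-9.4, 1.7, 33.3]
width: 0.0006
```

Call:
{"fn": "drive_tool", "kwargs": {
  "targets": [
    [0,0,0.5,0,0,0],
    [0,0,1,0,0,0],
    [0,0,1,0,0,0],
    [0,0,1,0,0,0],
    [0,0,0,0,0,0]
  ]
}}

```text
t: 13.95
eef_pos: [0.6133, 0.0323, 0.2328]
ee_rot: [3.137, -0.003, 1.197]
force: [-0.2, 0.2, -0.1]
width: 0.0004
```

Run:
```python
from h import *
s=arm.get_state();print(s['t'],s['eef_pos'],s['force'])
im,_=arm.grab_frame('scene'); cv2.imwrite('pics/s6.png',cv2.resize(im[180:360,180:420,::-1],None,fx=3,fy=3))
marks('scene',['strap_nose','lever_end','blank','spare','loupe'])
im,d,W=cloud('scene')
q=W-np.array([.590,-.0267,0]); c=q[...,:2]@[.362,.932]; v=q[...,:2]@[.932,-.362]
for lo,hi in((.04,.056),(.058,.07),(.07,.092)):
    m=(c>lo)&(c<hi)&(abs(v)<.02)&(q[...,2]>.05)&(q[...,2]<.13); print('lever c',lo,hi,m.sum(),np.percentile(q[m][:,2],[50,95]).round(4) if m.any() else '')
```

```text
13.95 [0.61327041 0.03227991 0.23283116] [-0.16951451  0.23136272 -0.0673814 ]
scene strap_nose [([0.542, -0.135, 0.059], 0.64)]
scene lever_end [([0.623, 0.052, 0.089], 0.96), ([0.586, -0.029, 0.093], 0.62)]
scene blank [([0.614, -0.287, 0.0], 0.88), ([0.489, -0.278, 0.006], 0.81)]
scene spare [([0.494, 0.057, -0.001], 0.72)]
scene loupe [([0.699, -0.05, 0.004], 0.52)]
lever c 0.04 0.056 55 [0.0928 0.0946]
lever c 0.058 0.07 61 [0.0939 0.0959]
lever c 0.07 0.092 116 [0.0938 0.0959]
```

View pics/s6.png

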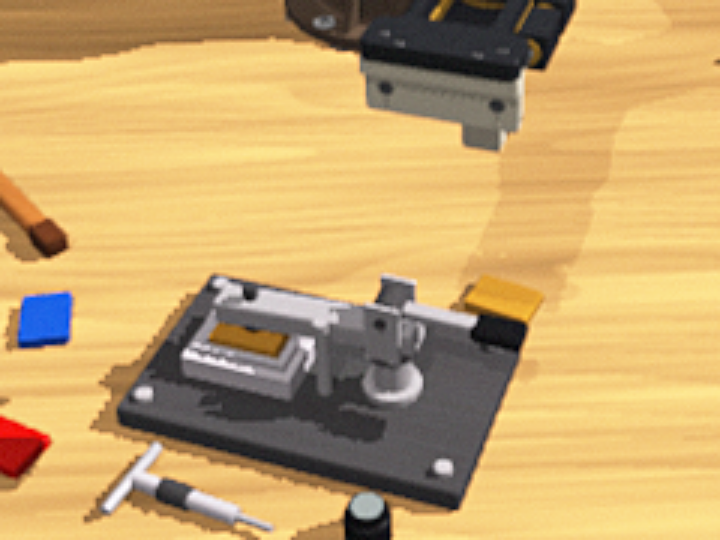

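The lever is level (top at 94–95 mm, paddle at crop (500,330)). The last presses had a 9 N sideways component, so I check the strap's angle more closely.

Run:
```python
from h import *
for cam in('top','scene'):
    im,d,W=cloud(cam); q=W-np.array([.590,-.0267,0]); c=q[...,:2]@[.362,.932]; v=q[...,:2]@[.932,-.362]
    for z in (0,):
        for lo in np.arange(-.125,.09,.015):
            top=.078+ (lo+.0075)*.088 if lo<0 else .0945
            m=(c>lo)&(c<lo+.015)&(abs(v)<.03)&(abs(q[...,2]-top)<.004)
            if m.sum()>5: print(cam,round(lo+.0075,3),m.sum(),np.percentile(v[m]*1000,[3,50,97]).round(1))
# lateral image shift of nose between s4 (before) and s6 (after)
a=cv2.imread('pics/s4.png');b=cv2.imread('pics/s6.png')
o=np.hstack([a[240:420,150:500],b[240:420,150:500]]);cv2.imwrite('pics/cmp.png',o)
marks('top',['strap_nose','lever_end','foot','blank','nest']);marks('scene',['strap_nose','lever_end','foot','pivot'])
```

```text
top -0.118 62 [-14.8  -4.3   7.3]
top -0.103 55 [-13.8  -5.4   8.4]
top -0.088 65 [-13.7  -3.2   8.9]
top -0.073 72 [-13.5  -2.3   8.8]
top -0.058 71 [-12.7  -2.    9.8]
top -0.042 78 [-12.6  -1.1  13.6]
top -0.028 73 [-11.8  -1.1  10.7]
top -0.013 55 [-14.1  -1.6  10.6]
top 0.018 43 [-9.2  0.9 12.5]
top 0.032 37 [-4.2  0.9  6.6]
top 0.047 38 [-4.   1.5  7.5]
top 0.062 8 [-7.2  1.7  7. ]
scene -0.118 49 [-12.7  -1.3   8.2]
scene -0.103 42 [-10.6   3.7  10. ]
scene -0.088 60 [-12.3  -0.    9.9]
scene -0.073 61 [-11.4   0.5   9.7]
scene -0.058 63 [-10.8   1.5  11.2]
scene -0.042 67 [-11.7   2.7  22.7]
scene -0.028 64 [-10.    2.5  11.8]
scene -0.013 23 [ 1.  11.2 17.8]
scene 0.002 27 [ 1.  17.  18.3]
scene 0.018 60 [-13.2   2.   16.8]
scene 0.032 39 [-4.8  3.7  8.4]
scene 0.047 39 [-3.   3.4  8.5]
scene 0.062 61 [-6.7  5.7 12.7]
scene 0.078 72 [-6.   6.  14.6]
scene 0.092 28 [-3.9  4.  13.1]
top strap_nose [([0.54, -0.14, 0.061], 0.59)]
top lever_end []
top foot []
top blank [([0.493, -0.275, 0.007], 0.82), ([0.614, -0.283, 0.005], 0.75)]
top nest [([0.555, -0.121, 0.033], 0.68)]
scene strap_nose [([0.551, -0.118, 0.037], 0.71), ([0.544, -0.138, 0.059], 0.6)]
scene lever_end [([0.622, 0.054, 0.086], 0.78)]
scene foot []
scene pivot [([0.589, -0.025, 0.074], 0.64)]
```

View pics/cmp.png

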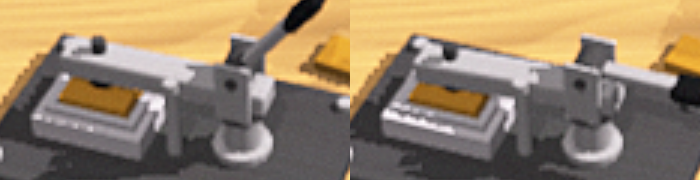

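The cloud suggests the strap sits about 0.02–0.03 rad off its stop. That is within the limit, but the margin is unclear, so I press the strap's side back against the pin.

Call:
{"fn": "drive_tool", "kwargs": {
  "targets": [
    [-0.69,-0.76,0,0,0,0],
    [-0.69,-0.76,0,0,0,0],
    [-0.69,-0.76,0,0,0,0],
    [-0.69,-0.76,0,0,0,0],
    [0,0,0,0,0,0]
  ]
}}

```text
t: 15.62
eef_pos: [0.4997, -0.0909, 0.23]
ee_rot: [3.141, -0.001, 1.195]
force: [0.1, 0.1, 0.2]
width: 0.0003
```

Call:
{"fn": "drive_tool", "kwargs": {
  "targets": [
    [0,0,-1,0,0,0],
    [0,0,-1,0,0,0],
    [0,0,-1,0,0,0],
    [0,0,-1,0,0,0],
    [0,0,-0.4,0,0,0]
  ]
}}

```text
t: 16.25
eef_pos: [0.5005, -0.0892, 0.051]
ee_rot: [-3.139, 0.002, 1.197]
force: [0.0, 0.4, 1.1]
width: 0.0003
```

Call:
{"fn": "drive_tool", "kwargs": {
  "targets": [
    [0.23,-0.09,0,0,0,0],
    [0.23,-0.09,0,0,0,0],
    [0,0,0,0,0,0]
  ]
}}

```text
t: 16.62
eef_pos: [0.5215, -0.0968, 0.0543]
ee_rot: [3.14, -0.001, 1.197]
force: [-0.6, 0.2, 0.7]
width: 0.0007
```

Call:
{"fn": "drive_tool", "kwargs": {
  "targets": [
    [0.07,-0.03,0.03,0,0,0],
    [0.07,-0.03,0,0,0,0],
    [0,0,0,0,0,0]
  ]
}}

```text
t: 17.0
eef_pos: [0.5255, -0.0991, 0.0548]
ee_rot: [3.141, -0.0, 1.197]
force: [-1.0, -0.5, -0.0]
width: 0.0003
```

Call:
{"fn": "drive_tool", "kwargs": {
  "targets": [
    [0.04,-0.015,0,0,0,0],
    [0.03,-0.01,0,0,0,0],
    [0,0,0,0,0,0]
  ]
}}

```text
t: 17.38
eef_pos: [0.5275, -0.0999, 0.0544]
ee_rot: [-3.14, 0.0, 1.197]
force: [-2.4, 1.0, 2.6]
width: 0.0002
```

Call:
{"fn": "drive_tool", "kwargs": {
  "targets": [
    [0.04,-0.015,0,0,0,0],
    [0.03,-0.01,0,0,0,0],
    [0,0,0,0,0,0]
  ]
}}

```text
t: 17.75
eef_pos: [0.5297, -0.1012, 0.0543]
ee_rot: [-3.14, 0.001, 1.197]
force: [-5.6, 1.5, 3.4]
width: 0.0004
```

Call:
{"fn": "drive_tool", "kwargs": {
  "targets": [
    [0.04,-0.015,0,0,0,0],
    [0.03,-0.01,0,0,0,0],
    [0,0,0,0,0,0]
  ]
}}

```text
t: 18.12
eef_pos: [0.5303, -0.1016, 0.054]
ee_rot: [-3.136, 0.002, 1.196]
force: [-11.8, 7.3, 10.0]
width: 0.0004
```

Call:
{"fn": "drive_tool", "kwargs": {
  "targets": [
    [0.04,-0.015,0,0,0,0],
    [0,0,0,0,0,0]
  ]
}}

```text
t: 18.38
eef_pos: [0.5307, -0.1019, 0.0538]
ee_rot: [-3.134, 0.002, 1.196]
force: [-15.5, 11.6, 12.6]
width: 0.0004
```

Same stiff stop as before (v ≈ -28 mm in both presses). Now I back off, rise and check.

Call:
{"fn": "drive_tool", "kwargs": {
  "targets": [
    [-0.5,0.2,0,0,0,0],
    [-0.3,0.12,0,0,0,0],
    [0,0,1,0,0,0],
    [0,0,1,0,0,0],
    [0,0,1,0,0,0]
  ]
}}

```text
t: 19.0
eef_pos: [0.5036, -0.0899, 0.1761]
ee_rot: [3.141, -0.0, 1.197]
force: [-0.4, 0.4, -0.3]
width: 0.0005
```

Call:
{"fn": "drive_tool", "kwargs": {
  "targets": [
    [-0.5,0.6,0.5,0,0,0],
    [-0.3,0.9,0,0,0,0],
    [0,0.9,0,0,0,0],
    [0,0.9,0,0,0,0],
    [0,0,0,0,0,0]
  ]
}}

```text
t: 19.62
eef_pos: [0.4718, 0.044, 0.195]
ee_rot: [3.14, -0.001, 1.2]
force: [0.6, -0.1, 0.5]
width: 0.0006
```

Run:
```python
from h import *
im0,_=arm.grab_frame('scene'); cv2.imwrite('pics/s7.png',cv2.resize(im0[180:360,180:420,::-1],None,fx=3,fy=3))
for cam in('top','scene'):
    im,d,W=cloud(cam); q=W-np.array([.590,-.0267,0]); c=q[...,:2]@[.362,.932]; v=q[...,:2]@[.932,-.362]
    for lo in (-.118,-.103,-.058,-.028,.032,.047,.062,.078):
            top=.078+ lo*.088 if lo<0 else .0945
            m=(abs(c-lo)<.0075)&(abs(v)<.03)&(abs(q[...,2]-top)<.004)
            if m.sum()>5: print(cam,lo,m.sum(),np.percentile(v[m]*1000,[3,50,97]).round(1),q[m][:,2].mean().round(4))
s=arm.get_state();print(s['t'],s['eef_pos'],s['force'])
marks('scene',['strap_nose','lever_end','blank','spare','loupe'])
```

```text
top -0.118 56 [-12.3  -1.5   9.8] 0.0681
top -0.103 55 [-12.8  -3.7   9.6] 0.0691
top -0.058 71 [-11.9  -0.3  10.4] 0.073
top -0.028 69 [-10.7  -0.4  10.7] 0.0752
scene -0.118 49 [-10.8   1.6  10.5] 0.0674
scene -0.103 45 [-7.9  5.6 10.4] 0.0685
scene -0.058 64 [-10.    1.9  12.1] 0.0724
scene -0.028 66 [-9.5  2.4 12.8] 0.075
scene 0.032 40 [-4.3  2.2  7.3] 0.0931
scene 0.047 39 [-4.2  2.8  7.5] 0.0932
scene 0.062 58 [-7.2  4.6 12.3] 0.0939
scene 0.078 68 [-7.3  4.4 12.1] 0.0939
19.775 [0.47135124 0.04196321 0.19460851] [ 0.49644636 -0.63837409 -0.27703913]
scene strap_nose [([0.546, -0.139, 0.06], 0.7), ([0.665, -0.167, -0.0], 0.15)]
scene lever_end [([0.623, 0.057, 0.088], 0.75)]
scene blank [([0.489, -0.278, 0.004], 0.8), ([0.552, -0.118, 0.038], 0.63)]
scene spare []
scene loupe [([0.698, -0.051, 0.005], 0.86), ([0.55, -0.394, 0.002], 0.42)]
```

View pics/s7.png

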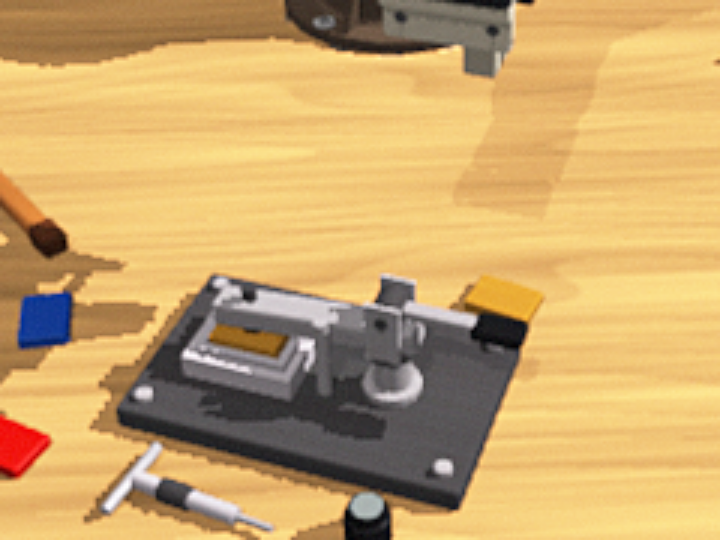

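The strap now points along the nest line (slope about 0.01 rad) and the lever is level. The blank is in its nest and the arm is clear, so I hand in.

```bash
python3 -c "
from station import arm
print(arm.job_done())"
```

```text
the job is handed in; nothing more can be done
None
```

The blank is clamped and the job is handed in at about 20 s of the 54 s limit; no verdict was reported.

**What I did:** I pushed the strap round with the outside of the closed fingers until the stop pin pushed back with about 18 N. I then pressed the cam lever down to its end stop, reaching about 33 N there. That press had about 9 N of sideways force and turned the strap back by about 0.02–0.03 rad. I pushed the strap against the pin again, with the lever staying down, and it met the same hard stop.

**Last checks:**
- **Strap:** it lies within about 0.01–0.02 rad of the stop, and its nose is tipped down about 9–10 mm.
- **Lever:** it is level, with its top at 93–94 mm along its length.
- **Blank:** it is within a few mm of the nest's middle at nest height, as well as the detector can tell.
- **Other things:** the loupe and the blue blank measure within about 10 mm of where they started, and the pin vise looks unmoved. The spare was missed by the last detection but looks unmoved in the picture. The tray, driver, stick and jar were not measured again, and the arm did not touch them.
- **Arm:** it stands clear with no contact force.
- **Not checked:** the foot's force on the blank cannot be measured directly. I take it to be right because the lever is fully down.

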